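# Sticker the next board onto the drying pile

## Robot

A 7-joint arm with a two-finger parallel gripper is mounted at the origin on the work surface. World frame = base frame: x ahead of the robot, y to its left, z up, the work surface at z = 0. Lengths are in mm, angles in rad, forces in N, time in s.
With the tool pointing down it reaches from about 425 to 1025 mm from the base axis. Payload 9.4 kg.
Tool frame: the origin (TCP) lies between the finger pads; the fingertips stand 14 mm ahead of it and the grasp point (between the pads) lies 5 mm behind it; z points along the fingers, y is the line along which they close (so a half turn about z gives the same grasp; the last joint's range is limited). The gripper opens to 85 mm and grips with 20 to 120 N. Pads are 22 mm wide; open, the fingers measure 114 mm over their backs; the gripper's body (76 mm by 85 mm) begins 54 mm behind the grasp point. The pads swing forward as they close: fully open they stand 13 mm farther back than shut.
Start: joints at [-0.077, 0.599, -0.003, 1.599, 0.002, 0.943, -0.08], TCP at [724.999, -0.006, 245.275] pointing down, gripper open.
Joint ranges: [-2.57, 2.57], [-0.35, 1.97], [-1.29, 1.29], [0.11, 2.56], [-1.05, 4.19], [0.11, 1.86], [-2.63, 2.63]. Speed limits (rad/s): [2.22, 2.22, 3.01, 3.01, 3.14, 3.14, 3.14].

## Interface

Orientations are given as a rotation vector (axis times angle).
In Python, from plant import monitor, cams, finish_job gives the robot as it stands.
- The arm moves only by the tool move_arm, never from a script. Its arguments are lists of equal length, an entry for each row: "travel": the shift along the tool's x, y, z in m, a list of three; "turn": the turn about the tool's z in degrees. In form: {"travel": [[x, y, z], ...], "turn": [turn, ...]}. A call has 1 to 20 rows; each row is the pose to reach, as a shift and turn from the pose commanded when the call began, along the tool's axes at that moment; what a row does not reach only later rows make up. A row lasts 1/12 s, in which the tool goes at most 41.7 mm and 7.16 degrees, less where a joint would pass 70% of its speed; a pose out of reach is approached as far as the arm can. A call with a gripper value outside its range is refused whole. "jaw" is the closure, from -1 (fully open) to 1 (shut), so that 0 is half open, set as the call begins (left out, the last holds). The fingers move at their own pace and stop on an object; the grip force is fixed at half the most. Time passes only in rows, so rows that repeat a pose let the fingers close. It gives the time, the measured TCP pose, the force, the opening and the grip force at its end, in the units of the state.
- monitor.get_obs(): the state, without advancing time (a new reading comes with each control period).
- cams.read_camera(name): name is "scene" or "side" or "wrist"; returns a dict with "frame" (384x512x3 uint8, blue, green, red), "fov_y" (degrees; the focal length in pixels is half the picture's height over the tangent of half this angle, whatever the lens; pixels are square), "cx", "cy" (the principal point, pixels), "T" (4x4, takes a point from camera to world coordinates). Camera axes: x right, y up, looking along -z (the intrinsics and any distortion apply to the point x, -y, -z); pixel columns grow to the right and rows downward; lengths in mm; the calibration is good to about 2 mm. A picture is of the moment at which its call begins. There is no depth.
- finish_job(): hands the job in; it is judged then, once.
Trained networks look in a picture, given as the dict that the camera call returned (one of the last four; its "shot" number tells which), for a name from the list of things; names that differ only in an ending like _2 or _b are one class to them, and where a whole thing is asked for, a point or a joint stands for the part that bears it (a point fixed in the world has none). Each returns a list of dicts, best first, with "conf" (0 to 1); they miss things now and then, are a little off and sometimes report something else, mostly with a low value. They report only what shows in the picture. A call takes as long as a camera call. They do not tell look-alikes from the thing itself.
- cams.regions_of(name, picture): "pixels" (384x512 bool, what is visible of it) and "rect" ([left, top, right, bottom] in pixels, round what is visible of it).
- cams.spot_point(name, picture): "centre" ([row, column] in pixels: a listed point, or the origin of a listed thing).
The state is a dict: "time_s": time; "joint_positions": joint angles; "qd": joint speeds; "joint_torque": joint torques, N m; "ee_pos": TCP position; "orientation": TCP orientation; "force": force on the tool from outside, world axes, zero at the start; "ft_torque": the same for the moment, N m; "opening": finger opening in mm; "gripper_force": force on a finger pad.
Only numpy, scipy, OpenCV 4.12 (cv2) and the standard library are available. Lean on these libraries where they do the work, as an engineer would, in place of code of your own. Each camera call takes 0.05 s, during which the arm holds its last target. There are 200 camera calls.

## Task

Three spacer sticks were tried on the sloping rubber-topped test ramp: take the two that held part-way up and lay them crosswise on the pile's bottom board, one directly above each of the two bearers under it; leave the slippery one that slid to the foot. Then lay the loose board that waits on the two laths onto the sticks, centred and parallel over the bottom board, and only then stand the steel hold-down weight upright on the middle of it. Leave the can and the tape measure that stand in a row with the weight where they are.

Things in the scene. Friction and masses are not known exactly. Their poses are not given: they have to be found in the camera images.
- pile_top (a point): Middle of the top face of the pile's bottom board, 50 mm above the bench. The pile is fixed: a brown board 300 x 55 x 20 mm on two pale bearers 110 x 30 x 30 mm that stick out 27 mm past both its edges. Own y along the board, x across it, z up; the bearers run across, centred at own y = +90 and -90 mm. The pile and the loose board lie side by side, left of the bench's middle; either may be nearer the robot.
- stick_1_center (a point): One of three like plain softwood spacer sticks, 110 x 20 x 20 mm, about 30 g. Its centre; own y along it, own z square out of the face that lies on the ramp at first, through the stick to its upper face, own x up the slope. This one held on the slope: it starts across the ramp, 90 to 115 mm up from the foot.
- stick_2_center (a point): One of three like plain softwood spacer sticks, 110 x 20 x 20 mm, about 30 g. Its centre; own y along it, own z square out of the face that lies on the ramp at first, through the stick to its upper face, own x up the slope. This one held on the slope: it starts across the ramp, 180 to 205 mm up from the foot.
- stick_3_center (a point): One of three like plain softwood spacer sticks, 110 x 20 x 20 mm, about 30 g. Its centre; own y along it, own z square out of the face that lies on the ramp at first, through the stick to its upper face, own x up the slope. This one slid down and rests against the stop at the foot of the ramp: leave it there.
- ramp_foot (a point): Foot of the fixed test ramp's slope, at mid-width, 35 mm above the bench. The slope rises 30 degrees towards the bench's right (-y) side and a little back: black rubber 260 mm long, 170 mm wide, on a pale wooden frame; a strip at its foot stands 14 mm above the slope; its top edge is 165 mm above the bench. Own x up the slope, y across it, z square out of it. Sticks on it are best gripped with the tool square to the slope.
- board_center (a point): Centre of the loose board, 300 x 55 x 20 mm, brown, about 170 g. Own y along it, x across it, z up. It starts lying flat across two low fixed laths 25 mm high, 80 mm long across it and 20 mm wide, at own y = +90 and -90 mm, so its centre is 35 mm up.
- weight_knob (a point): Centre of the knob of the dark steel hold-down weight, about 0.6 kg, upright: disc 54 mm in diameter, 30 mm high; neck 18 mm in diameter, 10 mm high; round knob 30 mm in diameter, 22 mm high. The point is on the axis, 51 mm above its underside; z up. It starts on the bench between ramp and pile, in a row with the can and the tape measure, in any order.
- can: Bystander: metal can, 60 mm in diameter, 85 mm high; origin under its centre.
- tape: Bystander: black tape measure, 65 x 45 x 55 mm high; origin under its centre.
Not all that is in view belongs to the job. What is shaped like the part that bears weight_knob but turquoise is not meant.

How it is judged:
By the outcome, as a careful person would: the job done as asked, in the order asked, and still so for the second after the job is handed in, with the robot touching nothing.
It also fails if it takes over 72 s, if anything falls off the work surface, if the arm or the gripper's body presses on something with over 40 N, if the wrist force passes 120 N, or if a joint passes its speed limit or range.

## Working session

There is one attempt and no reset: what is moved stays moved. The work goes in short steps, Python scripts to look and compute and a tool call to move; the robot and the scene stay as the last step left them, time stands still between calls to the robot, and variables do not carry over. Pictures are saved under pics/ and viewed, at most 10 in all, crops included, and the job is handed in when it is done.

Besides the shell and the picture viewer there is one more tool, called after "Emit:" in YAML: its name, and indented under it one key for each argument. move_arm: Moves the arm, as the interface text tells. Its arguments: {"type":"object","properties":{"travel":{"type":"array"},"turn":{"type":"array"},"jaw":{"type":"number"}},"required":["travel","turn"]}

```bash
ls; mkdir -p pics; cat > h.py <<'E'
import numpy as np, cv2
from scipy.spatial.transform import Rotation as R
from plant import monitor, cams, finish_job
def K(p):
    f=192/np.tan(np.radians(p['fov_y'])/2); return f,p['cx'],p['cy']
def ray(p,rc):
    f,cx,cy=K(p); d=np.array([(rc[1]-cx)/f,-(rc[0]-cy)/f,-1]); T=np.array(p['T']); return T[:3,3],T[:3,:3]@d
def onz(p,rc,z):
    o,d=ray(p,rc); return o+d*(z-o[2])/d[2]
def tri(obs):
    A=np.zeros((3,3));b=np.zeros(3)
    for p,rc in obs:
        o,d=ray(p,rc); d=d/np.linalg.norm(d); M=np.eye(3)-np.outer(d,d); A+=M;b+=M@o
    return np.linalg.solve(A,b)
def proj(p,X):
    f,cx,cy=K(p);T=np.array(p['T']);c=T[:3,:3].T@(np.array(X)-T[:3,3]); return cy-f*c[1]/-c[2], cx+f*c[0]/-c[2]
E
python3 - <<'E'
from h import *
P={n:cams.read_camera(n) for n in('scene','side')}
print({k:(v if k!='frame' else 0) for k,v in P['scene'].items()}.keys())
for n,p in P.items():
    cv2.imwrite(f'pics/{n}0.png',p['frame']); print(n,K(p),np.round(p['T'],2).tolist(),[ (k,p[k]) for k in p if k not in('frame','T')])
    for t in ['pile_top','stick_1_center','ramp_foot','board_center','weight_knob','can','tape']:
        print(t,[(np.round(d['centre']).tolist(),round(d['conf'],2)) for d in cams.spot_point(t,p)][:5])
E
```

```text
pics
dict_keys(['frame', 'fov_y', 'cx', 'cy', 'T', 'shot'])
scene (np.float64(403.8512386455546), 252.70209249807186, 194.10880681364821) [[-0.32, -0.69, 0.65, 1169.28], [0.95, -0.24, 0.2, 143.27], [0.02, 0.68, 0.73, 810.22], [0.0, 0.0, 0.0, 1.0]] [('fov_y', 50.85493997322047), ('cx', 252.70209249807186), ('cy', 194.10880681364821), ('shot', 1)]
pile_top [([217.0, 399.0], 0.78)]
stick_1_center [([167.0, 155.0], 0.67)]
ramp_foot [([204.0, 180.0], 0.67)]
board_center [([277.0, 357.0], 0.68)]
weight_knob [([168.0, 291.0], 0.95), ([191.0, 269.0], 0.67), ([218.0, 398.0], 0.47), ([279.0, 361.0], 0.38)]
can [([269.0, 238.0], 0.57)]
tape [([236.0, 256.0], 0.55)]
side (np.float64(430.95097725027716), 248.97772421355464, 194.2465642344873) [[0.85, 0.29, -0.44, -11.22], [-0.53, 0.46, -0.72, -910.01], [-0.0, 0.84, 0.54, 753.1], [0.0, 0.0, 0.0, 1.0]] [('fov_y', 48.02846022493466), ('cx', 248.97772421355464), ('cy', 194.2465642344873), ('shot', 2)]
pile_top []
stick_1_center [([244.0, 314.0], 0.88)]
ramp_foot [([242.0, 300.0], 0.61)]
board_center [([167.0, 237.0], 0.91)]
weight_knob [([217.0, 231.0], 0.59), ([236.0, 223.0], 0.58), ([218.0, 195.0], 0.57)]
can [([207.0, 294.0], 0.57)]
tape [([217.0, 261.0], 0.69), ([171.0, 180.0], 0.26)]
```

View pics/scene0.png

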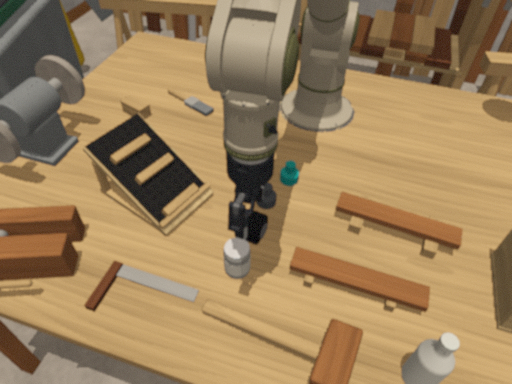

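View pics/side0.png

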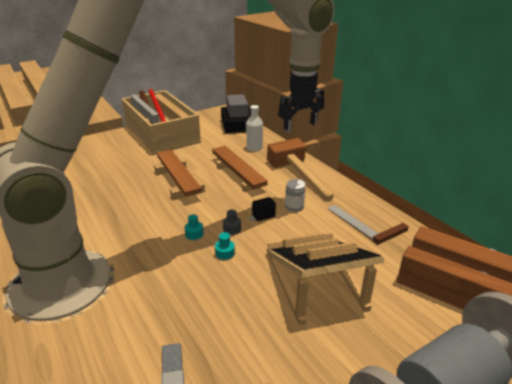

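The scene shows the ramp with three sticks (130,149), (154,167) and (181,206, at the foot). The row is can (237,257), tape (252,228) and dark weight (268,195), with a turquoise look-alike at (289,174) and a second one in the side view at (225,246). The dark weight in the side view is at (232,220). The boards are at (398,220) and (358,278), and one is the pile. Next I measure both and check a close crop.

```bash
python3 - <<'E'
from h import *
P={n:cams.read_camera(n) for n in('scene','side')}
S,D=P['scene'],P['side']
def t(n,a,b): print(n,np.round(tri([(S,a),(D,b)]),0))
for n,p in P.items():
  for c in ['stick_1_center','board_center','weight_knob','ramp_foot','pile_top']:
    r=cams.regions_of(c,p)
    out=[]
    for d in r[:5]:
        m=np.array(d['pixels']).astype(np.uint8)
        if m.sum()<5: continue
        ys,xs=np.nonzero(m); out.append((np.round([ys.mean(),xs.mean()],1).tolist(),len(ys),round(d['conf'],2)))
    print(n,c,out)
t('board far',(277,358),(166,238)); t('board near',(220,398),(172,180))
t('weight',(191,268),(217,232)); t('can',(269,238),(207,294)); t('tape',(236,256),(217,262))
c=[S['frame'][175:315,275:475],S['frame'][110:250,75:275],S['frame'][150:290,180:380],D['frame'][130:270,150:350]]
M=np.vstack([np.hstack(c[:2]),np.hstack(c[2:])]); cv2.imwrite('pics/c1.png',cv2.resize(M,None,fx=2,fy=2,interpolation=cv2.INTER_CUBIC))
E
```

```text
scene stick_1_center [([169.2, 153.1], 400, 0.63), ([197.4, 267.8], 334, 0.26)]
scene board_center [([279.3, 361.3], 3480, 0.88)]
scene weight_knob [([174.8, 289.2], 377, 0.84), ([197.4, 267.3], 317, 0.55)]
scene ramp_foot [([175.1, 144.8], 7109, 0.97)]
scene pile_top [([222.9, 399.4], 3252, 0.93)]
side stick_1_center [([245.7, 312.3], 347, 0.88)]
side board_center [([167.4, 239.1], 954, 0.72)]
side weight_knob [([227.9, 193.1], 383, 0.97), ([222.8, 231.3], 342, 0.83), ([247.9, 224.0], 444, 0.62)]
side ramp_foot [([273.8, 322.5], 3583, 0.78)]
side pile_top [([175.0, 177.2], 1267, 0.74)]
board far [646. 227.  34.]
board near [456. 295.  38.]
weight [470. -35.  43.]
can [691. -38.  -2.]
tape [581. -27.  -6.]
```

View pics/c1.png

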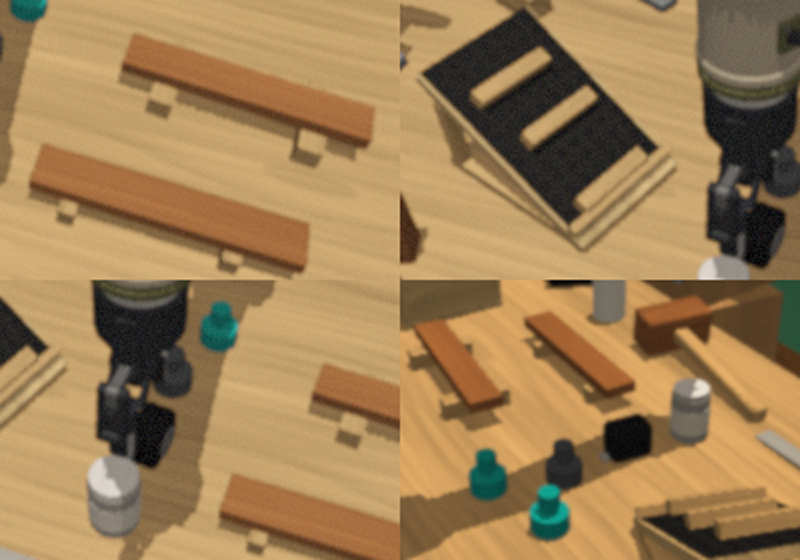

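The crops confirm the choice. The near-robot board with the stout bearers is the pile, and the far board on thin laths is the loose one. The dark weight, at about (232,220) in the side view, stands next to the tape and is neither of the turquoise ones. Next I work out the coarse ramp pose.

```bash
python3 - <<'E'
from h import *
P={n:cams.read_camera(n) for n in('scene','side','wrist')}
S,D,W=P['scene'],P['side'],P['wrist']
def t(n,a,b): 
    X=tri([(S,a),(D,b)]);print(n,np.round(X,0),np.round(proj(S,X)-np.array(a)),np.round(proj(D,X)-np.array(b)))
t('stick1',(167,155),(244,314)); t('foot',(204,180),(242,300))
# ground direction: scene stick centres at guessed heights
for rc,z in [((149,130),35+195*.5+8.7*2),((167,155),35+51+17),((199,181),35+5+17)]: print(np.round(onz(S,rc,z)))
s=monitor.get_obs(); print(s['ee_pos'],s['orientation'],s['opening'],s['time_s'])
Rt=R.from_rotvec(s['orientation']).as_matrix(); T=np.array(W['T']); print(np.round(Rt,2).tolist(), np.round(Rt.T@T[:3,:3],2).tolist(), np.round(Rt.T@(T[:3,3]-s['ee_pos'])), W['fov_y'])
t('pile',(217,399),(170,180)); t('turq1',(168,291),(218,195))
print('turq2 side', onz(D,(236,223),51))
E
```

```text
stick1 [ 540. -312.  104.] [-0.  0.] [0. 0.]
foot [ 575. -229.   36.] [-1.  2.] [1. 2.]
[ 543. -371.  150.]
[ 539. -313.  103.]
[ 580. -227.   57.]
[ 7.25000193e+02 -2.40986203e-02  2.45277438e+02] [ 2.22139345e+00  2.22142271e+00 -7.80456458e-05] 85.65975347381547 1.55
[[-0.0, 1.0, -0.0], [1.0, 0.0, -0.0], [-0.0, -0.0, -1.0]] [[-0.0, 0.96, 0.28], [1.0, 0.0, -0.0], [-0.0, 0.28, -0.96]] [  73.   -0. -129.] 67.53438205310067
pile [455. 294.  47.] [ 2. -2.] [-1. -2.]
turq1 [375.   2.  52.] [ 0. -0.] [-0. -0.]
turq2 side [ 402.70367314 -110.18979384   51.        ]
```

Emit:
move_arm:
  travel:
    - [-0.32,-0.18,-0.055]
    - [-0.32,-0.18,-0.055]
    - [-0.32,-0.18,-0.055]
    - [-0.32,-0.18,-0.055]
    - [-0.32,-0.18,-0.055]
    - [-0.32,-0.18,-0.055]
    - [-0.32,-0.18,-0.055]
    - [-0.32,-0.18,-0.055]
    - [-0.32,-0.18,-0.055]
    - [-0.32,-0.18,-0.055]
    - [-0.32,-0.18,-0.055]
    - [-0.32,-0.18,-0.055]
    - [-0.32,-0.18,-0.055]
  turn: [-67,-67,-67,-67,-67,-67,-67,-67,-67,-67,-67,-67,-67]

```text
time_s: 2.63
ee_pos: [545.7, -318.6, 300.2]
orientation: [0.626, 3.078, 0.001]
force: [0.6, 0.1, 0.2]
opening: 85.2
gripper_force: 0.0
```

```bash
python3 - <<'E'
from h import *
p=cams.read_camera('wrist'); cv2.imwrite('pics/w1.png',p['frame'])
import pickle; pickle.dump(p,open('w1.pkl','wb'))
s=monitor.get_obs(); print(s['ee_pos'],s['orientation'],np.round(s['joint_positions'],2),s['time_s'])
for c in ['stick_1_center','ramp_foot']:
    print(c,[(np.round(d['centre'],1).tolist(),round(d['conf'],2)) for d in cams.spot_point(c,p)])
    for d in cams.regions_of(c,p):
        ys,xs=np.nonzero(np.array(d['pixels'])); print(len(ys),ys.mean(),xs.mean(),d['conf'],cv2.minAreaRect(np.c_[xs,ys].astype(np.float32)))
E
```

```text
[ 545.87542594 -318.28281147  300.19660279] [6.24670996e-01 3.07882059e+00 1.09244403e-03] [ 0.65  0.45 -0.31  1.75  0.16  0.97  1.45] 2.6833
stick_1_center [([160.9, 259.9], 0.87)]
2131 160.0642890661661 258.53636790239324 0.9 ((258.67645263671875, 161.29409790039062), (95.6405258178711, 23.392431259155273), 85.60128784179688)
ramp_foot [([149.9, 325.3], 0.67)]
27277 157.0304285661913 216.01965025479342 0.56 ((222.41900634765625, 170.63534545898438), (171.412841796875, 240.51197814941406), 86.93897247314453)
```

View pics/w1.png

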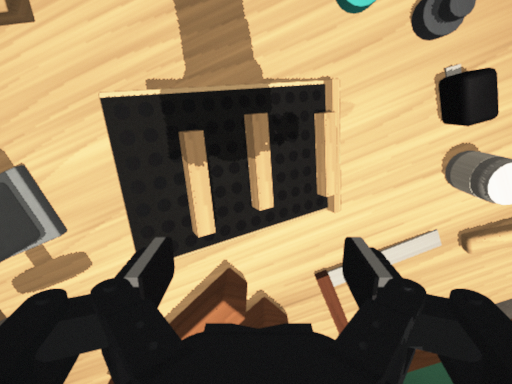

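```bash
cat > ramp.py <<'E'
from h import *
import pickle
from scipy.optimize import least_squares
c30,s30=np.cos(np.pi/6),.5
def pt(q,s,y,n):
    u=np.array([np.cos(q[2]),np.sin(q[2]),0]); v=np.array([-u[1],u[0],0]); z=np.array([0,0,1.])
    return np.array([q[0],q[1],35])+s*(c30*u+s30*z)+y*v+n*(-s30*u+c30*z)
def inv(q,p,rc,n):  # pixel -> (s,y) on plane n above slope
    o,d=ray(p,rc); nn=pt(q,0,0,1)-pt(q,0,0,0); k=((pt(q,0,0,n)-o)@nn)/(d@nn); X=o+k*d-pt(q,0,0,n)
    return np.array([X@(pt(q,1,0,0)-pt(q,0,0,0)),X@(pt(q,0,1,0)-pt(q,0,0,0))])
E
python3 - <<'E'
from ramp import *
W=pickle.load(open('w1.pkl','rb')); S=cams.read_camera('scene')
obs=[(W,(95,101),260,1),(W,(256,138),260,-1),(W,(149.9,325.3),0,0),(S,(204,180),0,0)]
for sg in (1,-1):
    f=lambda q:np.concatenate([np.array(proj(p,pt(q,s,sg*85*y,0)))-rc for p,rc,s,y in obs])
    r=least_squares(f,[575,-229,-2.0]); print(sg,r.x,np.degrees(r.x[2]),np.round(r.fun,1))
    if r.cost<300:q=r.x
g=cv2.cvtColor(W['frame'],cv2.COLOR_BGR2GRAY)
hsv=cv2.cvtColor(W['frame'],cv2.COLOR_BGR2HSV)
m=((hsv[...,2]>70)).astype(np.uint8); 
n,l,st,ce=cv2.connectedComponentsWithStats(m[100:250,110:310])
for i in range(1,n):
    if st[i,4]>800:
        ys,xs=np.nonzero(l==i); print(st[i],ce[i]+[110,100],cv2.minAreaRect(np.c_[xs+110,ys+100].astype(np.float32)))
for nm,k in [('s2',[(131,181),(130,203),(234,215),(237,194)]),('s1',[(114,246),(113,268),(207,273),(210,252)]),('s3',[(113,316),(195,320)])]:
    print(nm,[np.round(inv(q,W,a,20)).tolist() for a in k])
np.save('q.npy',q)
E
```

```text
1 [ 617.50664054 -246.44947113   -2.08632285] -119.53749418930629 [ 177.6   23.2 -151.2  -17.1   35.2   -2.2    9.6  -11.6]
-1 [ 571.66276455 -226.49841231   -1.91408001] -109.66870625935545 [-4.2  0.6  7.4 -1.7  0.3  0.5 -1.4  3.6]
[ 134   13   30   98 2268] [259.08024691 160.45590829] ((258.9263916015625, 161.46954345703125), (97.39471435546875, 24.152748107910156), 85.91438293457031)
[  69   30   37  108 2593] [197.27689934 182.04357887] ((197.33010864257812, 183.18321228027344), (107.43192291259766, 25.050386428833008), 82.64761352539062)
[   0   41   26  109 1459] [118.2117889  212.26730637] ((122.5, 195.0), (108.0, 25.0), 90.0)
[  86  113  114   37 2181] [270.90738193 236.9390188 ] ((252.5, 231.0), (36.0, 113.0), 90.0)
s2 [[201.0, -46.0], [179.0, -45.0], [179.0, 67.0], [202.0, 64.0]]
s1 [[130.0, -57.0], [103.0, -56.0], [102.0, 54.0], [131.0, 51.0]]
s3 [[35.0, -52.0], [28.0, 54.0]]
```

The wrist view shows stick 2 at (197,183), stick 1 at (259,161) and stick 3 at the foot at (325,154). The fitted stick positions along the slope, 190 and 112 mm, match the text. Moves turn only about the tool's z, so I grip with the tool vertical and across the slope. First I hover close over stick 2.

```bash
cat >> h.py <<'E'
def go(X,yaw=None):
    "delta in tool axes (m) and turn (deg) so that TCP=X and tool y points along world angle yaw (mod 180)"
    s=monitor.get_obs(); M=R.from_rotvec(s['orientation']).as_matrix(); d=M.T@(np.array(X)-s['ee_pos'])/1000
    a=np.degrees(np.arctan2(M[1,1],M[0,1])); t=0 if yaw is None else -((yaw-a+90)%180-90)
    print('travel',np.round(d,4).tolist(),'turn',round(t,1),'now',np.round(s['ee_pos'],1),'yawY',round(a,1),'F',np.round(s['force'],1),'t',s['time_s'])
E
python3 - <<'E'
from ramp import *
q=np.load('q.npy')
for s,y in((190,10),(112.5,-2)): print(pt(q,s,y,10))
X=pt(q,190,10,10); go(X+[0,0,14+45],np.degrees(q[2]))
E
```

```text
[ 527.37955291 -380.10032928  138.66025404]
[ 538.66999495 -312.86036038   99.91025404]
travel [-0.0071, -0.0632, 0.1025] turn -3.3 now [ 545.5 -319.1  300.2] yawY 67.1 F [ 0.5  0.5 -0.5] t 2.9333
```

Emit:
move_arm:
  travel:
    - [-0.007,-0.063,0.04]
    - [-0.007,-0.063,0.085]
    - [-0.007,-0.063,0.085]
    - [-0.007,-0.063,0.085]
    - [-0.007,-0.063,0.085]
  turn: [-3.3,-3.3,-3.3,-3.3,-3.3]
  jaw: 0.15

```text
time_s: 3.35
ee_pos: [526.5, -380.3, 214.4]
orientation: [-0.538, -3.093, -0.002]
force: [0.2, -0.1, 0.4]
opening: 36.0
gripper_force: 0.0
```

```bash
python3 - <<'E'
from ramp import *
q=np.load('q.npy')
p=cams.read_camera('wrist'); pickle.dump(p,open('w2.pkl','wb'))
d=cams.read_camera('side'); W=pickle.load(open('w1.pkl','rb'))
s=monitor.get_obs(); X=np.array(s['ee_pos']); r,c=map(int,proj(d,X))
cv2.imwrite('pics/w2.png',np.hstack([p['frame'][:,56:456],cv2.resize(d['frame'][r-64:r+64,c-66:c+67],(400,384),interpolation=cv2.INTER_CUBIC)]))
go(pt(q,190,10,10)+[0,0,30],np.degrees(q[2])); print(s['opening'])
print('model px', [np.round(proj(p,pt(q,180,y,20))).tolist() for y in(-45,65)],[np.round(proj(p,pt(q,200,y,20))).tolist() for y in(-45,65)])
E
```

```text
travel [0.0009, -0.0008, 0.0483] turn 0.1 now [ 528.4 -379.6  217. ] yawY 70.4 F [ 1.  -0.1 -0.4] t 3.45
36.33452201424673
model px [[132.0, 276.0], [272.0, 274.0]] [[133.0, 251.0], [279.0, 252.0]]
```

View pics/w2.png

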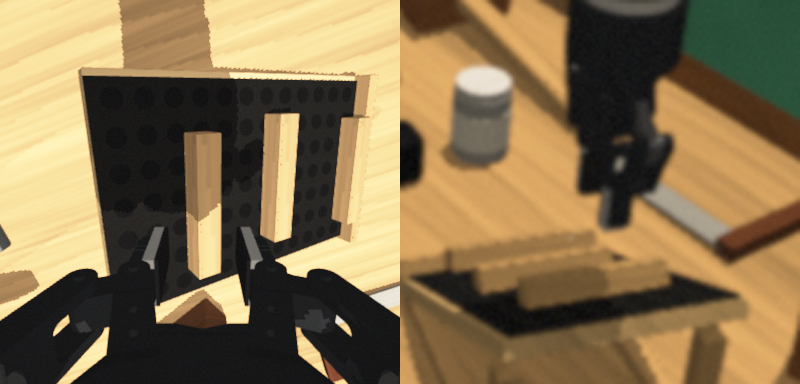

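The close view matches the model: stick 2's downhill edge is at column 276, rows 132–272, as predicted. The fingertips are thin plates. I descend in stages.

Emit:
move_arm:
  travel:
    - [0.001,0.001,0.03]
    - [0.001,0.001,0.053]
    - [0.001,0.001,0.06]
    - [0.001,0.001,0.06]
    - [0.001,0.001,0.06]
  turn: [0,0,0,0,0]

```text
time_s: 3.87
ee_pos: [527.5, -379.1, 156.9]
orientation: [0.535, 3.094, -0.001]
force: [0.1, 0.4, 0.1]
opening: 36.2
gripper_force: 0.0
```

Emit:
move_arm:
  travel:
    - [0,0,0.003]
    - [0,0,0.005]
    - [0,0,0.005]
  turn: [0,0,0]
  jaw: 0.25

```text
time_s: 4.12
ee_pos: [527.4, -380.0, 152.4]
orientation: [0.537, 3.092, -0.002]
force: [-0.5, 0.7, 8.3]
opening: 32.3
gripper_force: 3.9
```

Emit:
move_arm:
  travel:
    - [0,0,0]
    - [0,0,0]
    - [0,0,0]
  turn: [0,0,0]
  jaw: 0.4

```text
time_s: 4.37
ee_pos: [527.0, -379.1, 151.0]
orientation: [0.536, 3.094, 0.0]
force: [2.4, 2.4, 4.6]
opening: 25.7
gripper_force: 2.2
```

```bash
python3 - <<'E'
from h import *
p=cams.read_camera('wrist'); d=cams.read_camera('side')
X=monitor.get_obs()['ee_pos']; r,c=map(int,proj(d,X))
cv2.imwrite('pics/w3.png',np.hstack([p['frame'][:,56:456],cv2.resize(d['frame'][r-48:r+48,c-50:c+50],(400,384),interpolation=cv2.INTER_CUBIC)])); go(X)
E
```

```text
travel [0.0, 0.0, 0.0] turn 0 now [ 527.1 -379.1  151. ] yawY 70.3 F [2.5 4.  5.4] t 4.4667
```

View pics/w3.png

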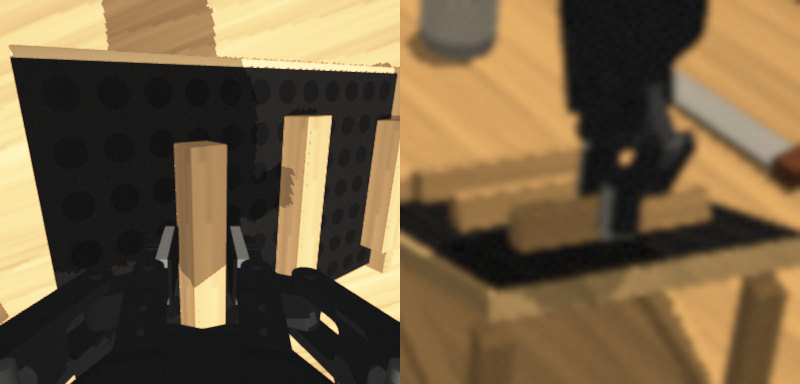

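The fingers straddle stick 2 evenly, with the stick at (203,235) in the crop, and both tips are below its upper edges. I close fully.

Emit:
move_arm:
  travel:
    - [0,0,-0.001]
    - [0,0,-0.001]
    - [0,0,-0.001]
    - [0,0,-0.001]
    - [0,0,-0.001]
  turn: [0,0,0,0,0]
  jaw: 1

```text
time_s: 4.88
ee_pos: [526.6, -379.3, 152.6]
orientation: [0.537, 3.094, -0.001]
force: [-1.0, 5.5, 14.4]
opening: 21.1
gripper_force: 56.4
```

Emit:
move_arm:
  travel:
    - [0,0,-0.01]
    - [0,0,-0.03]
    - [0,0,-0.06]
    - [0,0,-0.06]
  turn: [0,0,0,0]

```text
time_s: 5.22
ee_pos: [527.6, -381.2, 216.2]
orientation: [0.538, 3.09, -0.005]
force: [0.4, -0.0, -0.5]
opening: 20.4
gripper_force: 53.7
```

```bash
python3 - <<'E'
from h import *
p=cams.read_camera('wrist'); d=cams.read_camera('side')
X=monitor.get_obs()['ee_pos']; r,c=map(int,proj(d,X))
cv2.imwrite('pics/w4.png',np.hstack([p['frame'][:,56:456],cv2.resize(d['frame'][r-48:r+48,c-50:c+50],(400,384),interpolation=cv2.INTER_CUBIC)])); go(X)
E
```

```text
travel [0.0, 0.0, 0.0] turn 0 now [ 526.1 -380.4  212.5] yawY 70.2 F [0.5 0.7 0.4] t 5.3167
```

View pics/w4.png

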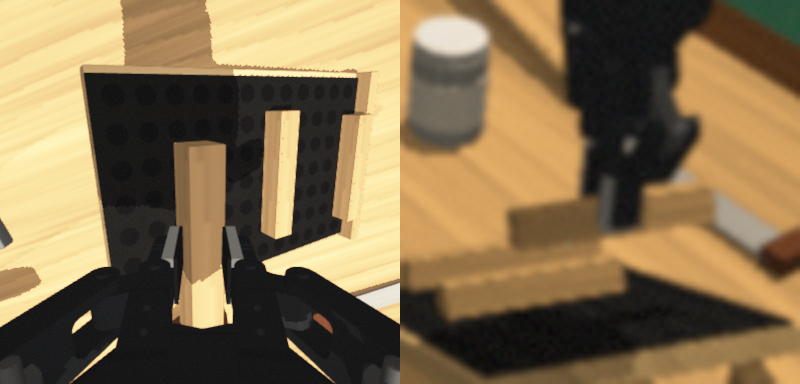

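Stick 2 is held flush and level, with an opening of 20.4 mm. Next I measure the pile and loose board in the scene view and go there.

```bash
python3 - <<'E'
from h import *
S=cams.read_camera('scene')
for n,z,cs in [('pile',50,[(192.5,342.5),(229,461.5),(242.5,456),(206,337)]),('loose',45,[(248.5,296),(289,429),(303,424),(264,291)])]:
    X=np.array([onz(S,c,z) for c in cs]); a=X[0]-X[1]; b=X[3]-X[2]; w=X[3]-X[0]
    print(n,np.round(X.mean(0)),[np.degrees(np.arctan2(v[1],v[0])).round(1) for v in(a,b,w)],[np.linalg.norm(v).round() for v in(a,b,w)])
go([456,280,300],(70))
E
```

```text
pile [452. 294.  50.] [np.float64(-94.7), np.float64(-94.0), np.float64(-5.7)] [np.float64(293.0), np.float64(285.0), np.float64(51.0)]
loose [647. 227.  45.] [np.float64(-91.6), np.float64(-90.3), np.float64(-0.3)] [np.float64(296.0), np.float64(287.0), np.float64(44.0)]
travel [0.2884, 0.5977, -0.0891] turn 0.3 now [ 525.5 -380.   211.3] yawY 70.3 F [-0.2  0.2 -1.1] t 5.3667
```

Emit:
move_arm:
  travel:
    - [0.22,0.627,-0.089]
    - [0.22,0.627,-0.089]
    - [0.22,0.627,-0.089]
    - [0.22,0.627,-0.089]
    - [0.22,0.627,-0.089]
    - [0.22,0.627,-0.089]
    - [0.22,0.627,-0.089]
    - [0.22,0.627,-0.089]
    - [0.22,0.627,-0.089]
    - [0.22,0.627,-0.089]
    - [0.22,0.627,-0.089]
    - [0.22,0.627,-0.089]
    - [0.22,0.627,-0.089]
    - [0.22,0.627,-0.089]
    - [0.22,0.627,-0.089]
    - [0.22,0.627,-0.089]
    - [0.22,0.627,-0.089]
    - [0.22,0.627,-0.089]
    - [0.22,0.627,-0.089]
  turn: [-7,-14,-16,-16,-16,-16,-16,-16,-16,-16,-16,-16,-16,-16,-16,-16,-16,-16,-16]

```text
time_s: 6.95
ee_pos: [530.1, 284.1, 298.8]
orientation: [-0.101, -3.138, 0.003]
force: [0.3, -1.2, -0.2]
opening: 21.1
gripper_force: 53.8
```

```bash
python3 - <<'E'
from h import *
import pickle
p=cams.read_camera('wrist'); cv2.imwrite('pics/w5.png',p['frame']); pickle.dump(p,open('w5.pkl','wb'))
go([456,290,200],86); print(np.round(monitor.get_obs()['joint_positions'],2))
for c in ['pile_top','board_center']:
    print(c,[(np.round(d['centre'],1).tolist(),round(d['conf'],2),np.round(onz(p,d['centre'],50)).tolist()) for d in cams.spot_point(c,p)])
E
```

```text
travel [0.0745, 0.0022, 0.0991] turn 0.2 now [530.4 283.1 299. ] yawY 86.2 F [-0.3 -0.2 -0.8] t 7.0
[-0.25  0.43 -0.48  1.81  0.24  0.96  0.68]
pile_top [([98.5, 263.5], 0.76, [451.0, 297.0, 50.0])]
board_center [([234.7, 226.8], 0.96, [634.0, 233.0, 50.0])]
```

View pics/w5.png

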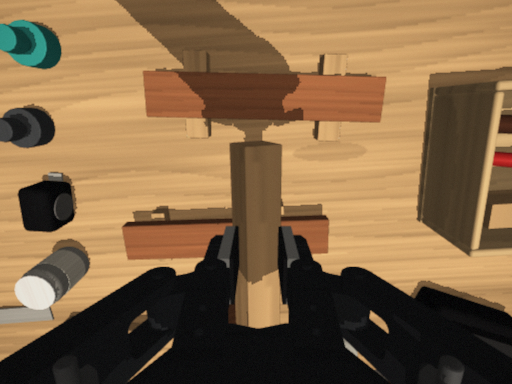

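Pile in the wrist view: corners at about (145,71), (385,77), (382,122) and (147,119). The bearers show at columns 197 and 332, and the loose board lies below, at (226,235). I fit the pile's pose.

```bash
cat > brown.py <<'E'
from h import *
def board(p,roi,z):
    r0,r1,c0,c1=roi; hsv=cv2.cvtColor(p['frame'],cv2.COLOR_BGR2HSV); h,s,v=cv2.split(hsv)
    m=(((h<13)|(h>172))&(s>110)&(v>40)).astype(np.uint8); k=np.zeros_like(m); k[r0:r1,c0:c1]=m[r0:r1,c0:c1]
    k=cv2.morphologyEx(k,cv2.MORPH_OPEN,np.ones((3,3)))
    ys,xs=np.nonzero(k); P=np.array([onz(p,(y,x),z)[:2] for y,x in zip(ys,xs)]).astype(np.float32)
    (cx,cy),(w,hh),a=cv2.minAreaRect(P); 
    if w<hh:a+=90
    else: w,hh=hh,w
    return (round(cx,1),round(cy,1)),(round(w,1),round(hh,1)),round((a)%180,2)
E
python3 - <<'E'
from brown import *; import pickle
p=pickle.load(open('w5.pkl','rb'))
print(board(p,(60,140,120,410),50))
print(board(p,(200,275,100,229),45))
C=[onz(p,c,50) for c in((71.5,145),(77,385),(122,382),(119,147))]; print(np.round(C,1).tolist(),np.mean(C,0))
B=[onz(p,c,10) for c in((60,196),(60,334))];print(np.round(B))
E
```

```text
((448.8, 297.8), (54.3, 297.7), 85.02)
((639.0, 158.6), (59.7, 154.5), 88.38)
[[410.2, 154.0, 50.0], [435.5, 447.7, 50.0], [489.6, 447.1, 50.0], [466.5, 146.6, 50.0]] [450.43734327 298.83379771  50.        ]
[[395. 210.  10.]
 [407. 395.  10.]]
```

```bash
python3 - <<'E'
from h import *; import pickle
p=pickle.load(open('w5.pkl','rb')); s=monitor.get_obs(); M=R.from_rotvec(s['orientation']).as_matrix()
f,cx,cy=K(p); T=np.array(p['T'])
for dz in(-1,4):
  for rc in((143,256),(150,256),(327,258)): print(dz,rc,np.round(M.T@(onz(p,rc,s['ee_pos'][2]+dz)-s['ee_pos']),1))
go([457.8,386.7,110],85)
E
```

```text
-1 (143, 256) [56.2  1.7  1. ]
-1 (150, 256) [53.   1.7  1. ]
-1 (327, 258) [-44.    2.9   1. ]
4 (143, 256) [56.8  1.7 -4. ]
4 (150, 256) [53.8  1.7 -4. ]
4 (327, 258) [-39.5   2.8  -4. ]
travel [0.0796, 0.0992, 0.1894] turn 1.2 now [530.7 282.7 299.5] yawY 86.2 F [-1.  -0.8  0.2] t 7.1
```

Emit:
move_arm:
  travel:
    - [0.028,0.033,0.02]
    - [0.055,0.066,0.04]
    - [0.08,0.099,0.08]
    - [0.08,0.099,0.12]
    - [0.08,0.099,0.16]
    - [0.08,0.099,0.2]
    - [0.08,0.099,0.215]
    - [0.08,0.099,0.215]
    - [0.08,0.099,0.215]
  turn: [1.2,1.2,1.2,1.2,1.2,1.2,1.2,1.2,1.2]

```text
time_s: 7.85
ee_pos: [457.0, 387.5, 84.4]
orientation: [-0.136, -3.137, 0.004]
force: [-0.2, 0.7, 0.5]
opening: 21.0
gripper_force: 54.2
```

```bash
python3 - <<'E'
from h import *
go([457.8,386.7,70],85)
E
```

```text
travel [-0.0009, -0.0006, 0.0144] turn 0.0 now [457.  387.5  84.4] yawY 85.0 F [-0.2  0.7  0.5] t 7.85
```

Emit:
move_arm:
  travel:
    - [-0.001,-0.001,0.008]
    - [-0.001,-0.001,0.013]
    - [-0.001,-0.001,0.014]
    - [-0.001,-0.001,0.014]
  turn: [0,0,0,0]

```text
time_s: 8.18
ee_pos: [460.5, 390.3, 75.3]
orientation: [0.136, 3.133, 0.011]
force: [-0.4, 2.8, 14.6]
opening: 20.1
gripper_force: 55.4
```

Emit:
move_arm:
  travel:
    - [0,0,-0.003]
    - [0,0,-0.004]
    - [0,0,-0.004]
  turn: [0,0,0]

```text
time_s: 8.43
ee_pos: [458.8, 387.7, 76.7]
orientation: [0.136, 3.137, 0.002]
force: [0.3, 0.6, -0.5]
opening: 19.6
gripper_force: 55.7
```

Emit:
move_arm:
  travel:
    - [0,0,0]
    - [0,0,0]
    - [0,0,0]
  turn: [0,0,0]
  jaw: 0.3

```text
time_s: 8.68
ee_pos: [457.9, 387.7, 75.2]
orientation: [-0.134, -3.139, 0.0]
force: [0.2, 0.7, 0.6]
opening: 30.0
gripper_force: 0.0
```

Emit:
move_arm:
  travel:
    - [0,0,-0.02]
    - [0,0,-0.06]
    - [0,0,-0.1]
    - [0,0,-0.14]
    - [0,0,-0.18]
    - [0,0,-0.2]
    - [0,0,-0.2]
  turn: [0,0,0,0,0,0,0]

```text
time_s: 9.27
ee_pos: [459.1, 389.5, 280.3]
orientation: [0.134, 3.133, 0.008]
force: [-0.0, 0.8, -0.5]
opening: 29.9
gripper_force: 0.0
```

```bash
python3 - <<'E'
from ramp import *
q=np.load('q.npy')
p=cams.read_camera('wrist'); pickle.dump(p,open('w6.pkl','wb')); cv2.imwrite('pics/w6.png',p['frame'])
go(pt(q,112.5,-2,10)+[0,0,120],np.degrees(q[2]))
E
```

```text
travel [-0.1397, -0.6921, 0.0561] turn 14.7 now [458.6 388.6 277.7] yawY 85.1 F [-0.   0.2 -1. ] t 9.3167
```

View pics/w6.png

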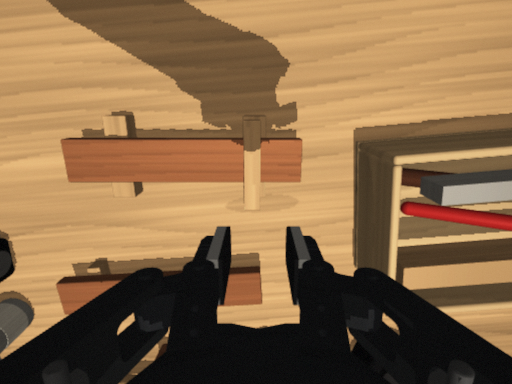

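Stick 2 lies crosswise at (252,165), on the line of the right-hand bearer. Now I fetch stick 1.

Emit:
move_arm:
  travel:
    - [-0.14,-0.69,0.05]
    - [-0.14,-0.69,0.05]
    - [-0.14,-0.69,0.05]
    - [-0.14,-0.69,0.05]
    - [-0.14,-0.69,0.05]
    - [-0.14,-0.69,0.05]
    - [-0.14,-0.69,0.05]
    - [-0.14,-0.69,0.05]
    - [-0.14,-0.69,0.05]
    - [-0.14,-0.69,0.05]
    - [-0.14,-0.69,0.05]
    - [-0.14,-0.69,0.05]
    - [-0.14,-0.69,0.05]
    - [-0.14,-0.69,0.05]
    - [-0.14,-0.69,0.05]
    - [-0.14,-0.69,0.05]
    - [-0.14,-0.69,0.05]
    - [-0.14,-0.69,0.08]
    - [-0.14,-0.69,0.097]
    - [-0.14,-0.69,0.097]
  turn: [7,14.7,14.7,14.7,14.7,14.7,14.7,14.7,14.7,14.7,14.7,14.7,14.7,14.7,14.7,14.7,14.7,14.7,14.7,14.7]
  jaw: 0.15

```text
time_s: 10.98
ee_pos: [535.6, -311.3, 173.1]
orientation: [-0.535, -3.088, -0.004]
force: [-0.2, -0.6, -1.2]
opening: 35.8
gripper_force: 0.0
```

```bash
cat > st.py <<'E'
from ramp import *
q=np.load('q.npy'); p=cams.read_camera('wrist')
X=pt(q,112.5,-2,10); go(X+[0,0,18.2],np.degrees(q[2]))
# sample brightness along slope at s for several y (plane n=20)
hsv=cv2.cvtColor(p['frame'],cv2.COLOR_BGR2HSV)[...,2]
for y in(-40,-30,-20):
    v=[]
    for s in range(90,136):
        r,c=map(int,np.round(proj(p,pt(q,s,y,20)))); v.append(hsv[r,c]>75)
    v=np.array(v); print(y,'downhill edge s=',90+np.argmax(v),'last',90+len(v)-1-np.argmax(v[::-1]))
v=[int(hsv[tuple(map(int,np.round(proj(p,pt(q,110,y,20)))))])>75 for y in range(-75,-40)]; print('end y', -75+int(np.argmax(v)))
E
python3 st.py
```

```text
travel [-0.0029, -0.0013, 0.0571] turn 0.1 now [ 536.7 -310.9  175.2] yawY 70.4 F [0.8 0.9 1.5] t 11.0333
-40 downhill edge s= 104 last 132
-30 downhill edge s= 104 last 132
-20 downhill edge s= 104 last 132
end y -57
```

Emit:
move_arm:
  travel:
    - [-0.003,-0.001,0.03]
    - [-0.003,-0.001,0.05]
    - [-0.003,-0.001,0.057]
    - [-0.003,-0.001,0.057]
  turn: [0,0,0,0]

```text
time_s: 11.37
ee_pos: [540.5, -312.5, 120.3]
orientation: [-0.532, -3.093, -0.001]
force: [0.1, -0.2, 0.2]
opening: 36.4
gripper_force: 0.0
```

Emit:
move_arm:
  travel:
    - [0,0,0.003]
    - [0,0,0.005]
    - [0,0,0.005]
  turn: [0,0,0]
  jaw: 0.25

```text
time_s: 11.62
ee_pos: [541.4, -313.6, 117.2]
orientation: [0.534, 3.094, -0.001]
force: [0.5, -1.0, 0.1]
opening: 32.5
gripper_force: 0.0
```

Emit:
move_arm:
  travel:
    - [0,0,0]
    - [0,0,0]
    - [0,0,0]
  turn: [0,0,0]
  jaw: 0.4

```text
time_s: 11.87
ee_pos: [541.1, -313.7, 116.9]
orientation: [0.535, 3.095, -0.001]
force: [0.1, 0.3, 0.1]
opening: 25.3
gripper_force: 0.0
```

```bash
python3 -c "
from ramp import *
q=np.load('q.npy'); go(pt(q,113.5,-2,10)+[0,0,13],np.degrees(q[2]))"
```

```text
travel [0.0026, -0.0009, 0.0034] turn 0.1 now [ 541.1 -313.7  116.9] yawY 70.4 F [0.1 0.3 0.1] t 11.8667
```

Emit:
move_arm:
  travel:
    - [0.002,-0.001,0.002]
    - [0.002,-0.001,0.003]
    - [0.002,-0.001,0.003]
  turn: [0,0,0]
  jaw: 0.36

```text
time_s: 12.12
ee_pos: [538.5, -314.0, 113.5]
orientation: [-0.535, -3.096, 0.001]
force: [-0.7, 0.3, 4.2]
opening: 27.3
gripper_force: 1.8
```

Emit:
move_arm:
  travel:
    - [0,0,-0.001]
    - [0,0,-0.001]
    - [0,0,-0.001]
    - [0,0,-0.001]
    - [0,0,-0.001]
  turn: [0,0,0,0,0]
  jaw: 1

```text
time_s: 12.53
ee_pos: [538.8, -313.7, 114.3]
orientation: [-0.535, -3.096, -0.0]
force: [0.8, 1.7, 1.7]
opening: 21.3
gripper_force: 53.9
```

Emit:
move_arm:
  travel:
    - [0,0,-0.01]
    - [0,0,-0.03]
    - [0,0,-0.07]
    - [0,0,-0.1]
    - [0,0,-0.13]
    - [0,0,-0.15]
    - [0,0,-0.15]
  turn: [0,0,0,0,0,0,0]

```text
time_s: 13.12
ee_pos: [540.3, -314.8, 269.8]
orientation: [0.535, 3.089, -0.004]
force: [0.6, -0.7, -1.2]
opening: 21.1
gripper_force: 53.3
```

```bash
python3 -c "
from h import *
go([442.2,207.3,260],85)"
```

```text
travel [0.268, 0.4588, 0.0071] turn -14.6 now [ 540.3 -314.8  269.8] yawY 70.4 F [ 0.6 -0.7 -1.2] t 13.1167
```

Emit:
move_arm:
  travel:
    - [0.268,0.459,0.0]
    - [0.268,0.459,0.0]
    - [0.268,0.459,0.0]
    - [0.268,0.459,0.0]
    - [0.268,0.459,0.0]
    - [0.268,0.459,0.0]
    - [0.268,0.459,0.0]
    - [0.268,0.459,0.0]
    - [0.268,0.459,0.0]
    - [0.268,0.459,0.0]
    - [0.268,0.459,0.0]
    - [0.268,0.459,0.0]
    - [0.268,0.459,0.0]
    - [0.268,0.459,0.04]
    - [0.268,0.459,0.08]
    - [0.268,0.459,0.12]
    - [0.268,0.459,0.16]
    - [0.268,0.459,0.18]
    - [0.268,0.459,0.18]
    - [0.268,0.459,0.18]
  turn: [-7,-14.6,-14.6,-14.6,-14.6,-14.6,-14.6,-14.6,-14.6,-14.6,-14.6,-14.6,-14.6,-14.6,-14.6,-14.6,-14.6,-14.6,-14.6,-14.6]

```text
time_s: 14.78
ee_pos: [439.6, 208.3, 83.7]
orientation: [-0.136, -3.136, 0.003]
force: [-0.0, -0.2, 0.9]
opening: 20.9
gripper_force: 53.3
```

```bash
python3 -c "
from h import *
go([442.2,207.3,76],85); p=cams.read_camera('wrist')
s=monitor.get_obs(); print(s['opening'],s['gripper_force'])"
```

```text
travel [-0.0027, -0.0008, 0.0077] turn 0.0 now [439.6 208.3  83.7] yawY 85.0 F [-0.  -0.2  0.9] t 14.7833
20.896383486149873 53.322111396119
```

Emit:
move_arm:
  travel:
    - [-0.003,-0.001,0.004]
    - [-0.003,-0.001,0.008]
    - [-0.003,-0.001,0.009]
    - [-0.003,-0.001,0.009]
  turn: [0,0,0,0]

```text
time_s: 15.17
ee_pos: [445.0, 207.3, 77.1]
orientation: [0.139, 3.134, 0.002]
force: [0.8, -2.0, 14.3]
opening: 21.2
gripper_force: 56.2
```

Emit:
move_arm:
  travel:
    - [0,0,-0.001]
    - [0,0,-0.002]
    - [0,0,-0.002]
  turn: [0,0,0]

```text
time_s: 15.42
ee_pos: [443.6, 207.2, 78.1]
orientation: [0.138, 3.137, 0.001]
force: [-0.1, 0.1, -0.9]
opening: 21.3
gripper_force: 53.3
```

Emit:
move_arm:
  travel:
    - [0,0,0]
    - [0,0,0]
    - [0,0,0]
  turn: [0,0,0]
  jaw: 0.3

```text
time_s: 15.67
ee_pos: [443.1, 207.2, 77.2]
orientation: [-0.137, -3.138, 0.0]
force: [-0.3, 0.0, -0.3]
opening: 29.7
gripper_force: 0.1
```

Emit:
move_arm:
  travel:
    - [0,0,-0.02]
    - [0,0,-0.06]
    - [-0.03,0.03,-0.1]
    - [-0.06,0.06,-0.14]
    - [-0.08,0.09,-0.18]
    - [-0.08,0.09,-0.22]
    - [-0.08,0.09,-0.22]
    - [-0.08,0.09,-0.22]
  turn: [0,0,0,0,0,0,0,0]
  jaw: -1

```text
time_s: 16.33
ee_pos: [534.0, 294.2, 303.9]
orientation: [0.135, 3.13, 0.012]
force: [0.6, 0.5, 0.4]
opening: 85.3
gripper_force: 0.0
```

```bash
python3 - <<'E'
from brown import *; import pickle
p=cams.read_camera('wrist'); pickle.dump(p,open('w7.pkl','wb')); cv2.imwrite('pics/w7.png',p['frame'])
go([640,230,200],88)
for c in ['stick_1_center','board_center','pile_top']:
    z={'s':60,'b':35,'p':50}[c[0]]
    print(c,[(np.round(d['centre'],1).tolist(),round(d['conf'],2),np.round(onz(p,d['centre'],z)).tolist()) for d in cams.spot_point(c,p)])
    for d in cams.regions_of(c,p):
        ys,xs=np.nonzero(np.array(d['pixels'])); r=cv2.minAreaRect(np.array([onz(p,a,{'s':70,'b':45,'p':50}[c[0]])[:2] for a in zip(ys,xs)]).astype(np.float32)); print(d['conf'],np.round(r[0],1),np.round(r[1],1),round(r[2],1),d['rect'])
E
```

```text
travel [-0.1121, -0.053, 0.1008] turn -3.0 now [532.4 292.1 300.5] yawY 85.0 F [-0.1 -0.6 -1.3] t 16.3833
stick_1_center [([91.5, 173.7], 0.74, [440.0, 202.0, 60.0])]
0.89 [443.9 203.8] [ 24.4 108.9] 84.7 [162.5, 43.9, 186.4, 141.3]
board_center [([233.2, 219.5], 0.96, [646.0, 229.0, 35.0])]
0.6 [641.6 229. ] [301.3  64.5] 88.5 [114.9, 206.6, 322.0, 258.0]
pile_top [([258.9, 70.3], 0.69, [661.0, 5.0, 50.0]), ([90.6, 250.5], 0.57, [447.0, 296.0, 50.0])]
0.87 [450.  297.1] [301.2 105.1] 85.0 [127.7, 49.0, 373.5, 134.6]
```

View pics/w7.png

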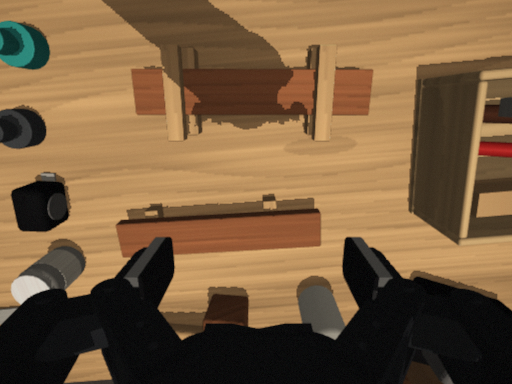

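Both sticks now lie crosswise at columns 174 and 324, parallel to and over the bearers. I measure their offsets numerically, and the loose board as well.

```bash
python3 - <<'E'
from brown import *; import pickle
p=pickle.load(open('w7.pkl','rb')); hsv=cv2.cvtColor(p['frame'],cv2.COLOR_BGR2HSV)
u=np.array([np.cos(np.radians(85)),np.sin(np.radians(85)),0]); v=np.array([-u[1],u[0],0])*-1; C=np.array([450,297,0.])
for nm,z,x in(('mid',70,0),('mid',70,10),('mid',70,-10),('pile',50,18)):
    row=[]
    for y in np.arange(-165,166,1):
        r,c=proj(p,C+u*y+v*x+[0,0,z]); h,s,vv=hsv[int(round(r)),int(round(c))]; row.append((y,int(h),int(s),int(vv)))
    brown=np.array([a[1]<13 and a[2]>120 for a in row]); e=[int(row[i+1][0]) for i in range(len(row)-1) if brown[i]!=brown[i+1]]; print(nm,x,e)
print(board(p,(200,262,100,340),45))
L=[onz(p,c,45) for c in((224,119),(212,319),(244,321),(256,122))]; print(np.round(L,1).tolist(),np.round(np.mean(L,0),1))
for y in(-93,93):  # extents across
    row=[]
    for x in range(-75,76):
        r,c=proj(p,C+u*y+v*x+[0,0,70]); row.append(int(hsv[int(round(r)),int(round(c)),1]))
    print(y,row[::3])
E
```

```text
mid 0 [-140, -105, -81, 76, 99, 142]
mid 10 [-140, -104, -80, 75, 98, 142]
mid -10 [-140, -105, -80, 75, 99, 142]
pile 18 [-148, -111, -86, 78, 104, 150]
((640.9, 229.7), (59.9, 297.0), 88.47)
[[613.6, 87.3, 45.0], [621.0, 378.7, 45.0], [672.8, 380.4, 45.0], [665.6, 80.0, 45.0]] [643.2 231.6  45. ]
-93 [127, 130, 132, 132, 129, 133, 130, 129, 131, 135, 131, 130, 134, 131, 130, 130, 130, 128, 127, 131, 130, 126, 126, 125, 125, 124, 124, 124, 126, 126, 124, 126, 127, 121, 123, 123, 123, 123, 124, 123, 123, 124, 121, 123, 126, 128, 128, 125, 125, 127, 128]
93 [129, 128, 126, 127, 127, 128, 125, 128, 127, 125, 127, 125, 126, 125, 126, 126, 125, 124, 126, 124, 126, 125, 125, 127, 124, 125, 126, 123, 125, 122, 124, 124, 125, 126, 126, 124, 125, 124, 126, 127, 124, 126, 126, 126, 126, 123, 125, 128, 127, 127, 122]
```

```bash
python3 -c "
from h import *
go([442.2,207.8,75],85)"
```

```text
travel [0.0799, -0.0883, 0.2212] turn -0.0 now [530.  289.1 295.8] yawY 85.0 F [-0.8  0.2  0.3] t 16.6833
```

Emit:
move_arm:
  travel:
    - [0.027,-0.03,0.03]
    - [0.054,-0.06,0.06]
    - [0.08,-0.09,0.09]
    - [0.08,-0.09,0.13]
    - [0.08,-0.09,0.17]
    - [0.08,-0.09,0.205]
    - [0.08,-0.09,0.222]
    - [0.08,-0.09,0.222]
    - [0.08,-0.09,0.222]
  turn: [0,0,0,0,0,0,0,0,0]
  jaw: 0.05

```text
time_s: 17.43
ee_pos: [442.0, 207.0, 74.3]
orientation: [-0.135, -3.135, 0.004]
force: [-0.1, 0.2, -0.1]
opening: 40.8
gripper_force: 0.0
```

```bash
python3 -c "
from h import *
go([442.2,207.8,75],85)"
```

```text
travel [-0.0001, 0.0008, -0.0007] turn 0.1 now [442.  207.   74.3] yawY 85.1 F [-0.1  0.2 -0.1] t 17.4333
```

Emit:
move_arm:
  travel:
    - [0,0.001,0]
    - [0,0.001,0]
    - [0,0.001,0]
    - [0,0.001,0]
    - [0,0.001,0]
  turn: [0,0,0,0,0]
  jaw: 0.6

```text
time_s: 17.85
ee_pos: [444.0, 208.7, 76.9]
orientation: [0.137, 3.136, 0.003]
force: [-1.0, -0.1, 8.5]
opening: 18.1
gripper_force: 52.1
```

Emit:
move_arm:
  travel:
    - [0,0,0]
    - [0,0,0]
    - [0,0,0]
    - [0,0,0]
  turn: [0,0,0,0]
  jaw: 0.15

```text
time_s: 18.18
ee_pos: [443.4, 208.1, 75.5]
orientation: [0.138, 3.138, 0.0]
force: [-0.3, 0.2, 0.2]
opening: 36.5
gripper_force: 0.0
```

Emit:
move_arm:
  travel:
    - [0,0,-0.03]
    - [0,0,-0.07]
    - [-0.03,0.03,-0.11]
    - [-0.06,0.06,-0.15]
    - [-0.08,0.09,-0.19]
    - [-0.08,0.09,-0.22]
    - [-0.08,0.09,-0.22]
    - [-0.08,0.09,-0.22]
    - [-0.08,0.09,-0.22]
  turn: [0,0,0,0,0,0,0,0,0]
  jaw: -1

```text
time_s: 18.93
ee_pos: [531.3, 291.6, 296.4]
orientation: [0.137, 3.137, 0.002]
force: [0.2, -0.7, -0.7]
opening: 85.1
gripper_force: 0.0
```

```bash
cat > chk.py <<'E'
from brown import *; import pickle
p=cams.read_camera('wrist'); hsv=cv2.cvtColor(p['frame'],cv2.COLOR_BGR2HSV); pickle.dump(p,open('w8.pkl','wb'))
u=np.array([np.cos(np.radians(85)),np.sin(np.radians(85)),0]); v=np.array([u[1],-u[0],0]); C=np.array([450,297,0.])
def br(X):
    r,c=proj(p,X); h,s,vv=hsv[int(round(r)),int(round(c))]; return h<13 and s>120
for z,x in((70,20),(70,-20),(50,18)):
    ys=np.arange(-165,166); b=[br(C+u*y+v*x+[0,0,z]) for y in ys]; print(z,x,[int(ys[i+1]) for i in range(len(ys)-1) if b[i]!=b[i+1]])
for y in (-130,0,130):
    xs=np.arange(-50,51); b=[br(C+u*y+v*x+[0,0,50]) for x in xs]; print('across',y,[int(xs[i+1]) for i in range(len(xs)-1) if b[i]!=b[i+1]])
print(board(p,(200,262,100,340),45))
E
python3 chk.py; python3 -c "
from h import *
go([642,230,130],88.4)"
```

```text
70 20 [-140, -97, -72, 75, 99, 142]
70 -20 [-140, -96, -72, 75, 99, 142]
50 18 [-148, -103, -77, 79, 104, 150]
across -130 [-28, 26]
across 0 [-28, 26]
across 130 [-28, 26]
((640.8, 230.3), (60.0, 298.2), 88.31)
travel [-0.1164, -0.0504, 0.1649] turn -3.4 now [530.4 290.5 294.9] yawY 85.0 F [ 0.   0.2 -0.6] t 18.9833
```

The sticks are now at −88 and +88 mm from the pile's middle. Next is the loose board at about (643.5,230.3), yaw 88.4°.

Emit:
move_arm:
  travel:
    - [-0.03,-0.013,0.0]
    - [-0.06,-0.025,0.02]
    - [-0.09,-0.038,0.04]
    - [-0.118,-0.05,0.06]
    - [-0.118,-0.05,0.1]
    - [-0.118,-0.05,0.14]
    - [-0.118,-0.05,0.175]
    - [-0.118,-0.05,0.175]
    - [-0.118,-0.05,0.175]
    - [-0.118,-0.05,0.175]
    - [-0.118,-0.05,0.175]
    - [-0.118,-0.05,0.175]
    - [-0.118,-0.05,0.175]
    - [-0.118,-0.05,0.175]
  turn: [7,14,21,28,35,42,49,56,63,70,77,84,86.6,86.6]

```text
time_s: 20.15
ee_pos: [642.3, 230.0, 118.6]
orientation: [-2.254, -2.188, 0.005]
force: [-0.8, -0.5, 0.7]
opening: 85.2
gripper_force: 0.0
```

```bash
python3 - <<'E'
from brown import *
p=cams.read_camera('wrist')
hsv=cv2.cvtColor(p['frame'],cv2.COLOR_BGR2HSV)
a=np.radians(88.4);u=np.array([np.cos(a),np.sin(a),0]); v=np.array([u[1],-u[0],0]); C=np.array([643.5,230.3,45.])
def br(X):
    r,c=proj(p,X); r,c=int(round(r)),int(round(c))
    if not(0<=r<384 and 0<=c<512): return None
    h,s,vv=hsv[r,c]; return bool((h<13) and s>110)
for y in (-140,-120,-80,-60,-40,40,60,80,120):
    xs=np.arange(-50,51); b=[br(C+u*y+v*x) for x in xs]; print('across',y,[(int(xs[i+1]),b[i+1]) for i in range(len(xs)-1) if b[i]!=b[i+1]])
ys=np.arange(-170,171); b=[br(C+u*y) for y in ys]; print([(int(ys[i+1]),b[i+1]) for i in range(len(ys)-1) if b[i]!=b[i+1]])
go([643.5,230.3,33],-1.6); print(np.round(np.array(p['T'])[:3,3]))
E
```

```text
across -140 []
across -120 []
across -80 [(-26, True), (28, False)]
across -60 [(-26, True), (28, False)]
across -40 [(-25, True), (28, False)]
across 40 [(-25, True), (29, False)]
across 60 [(-26, True), (28, False)]
across 80 [(-26, True), (28, False)]
across 120 [(-26, True), (29, False)]
[(-111, True), (135, None)]
travel [0.0004, 0.0012, 0.0858] turn 0.1 now [642.6 230.1 118.8] yawY -1.5 F [ 0.4  0.4 -0.4] t 20.2
[645. 303. 248.]
```

Emit:
move_arm:
  travel:
    - [0,0.002,0.035]
    - [0,0.002,0.07]
    - [0,0.002,0.085]
    - [0,0.002,0.085]
    - [0,0.002,0.085]
  turn: [0,0,0,0,0]

```text
time_s: 20.62
ee_pos: [645.3, 230.3, 34.5]
orientation: [-2.251, -2.19, 0.004]
force: [-0.0, 0.2, 1.0]
opening: 85.6
gripper_force: 0.0
```

Emit:
move_arm:
  travel:
    - [0,0,0]
    - [0,0,0]
    - [0,0,0]
    - [0,0,0]
    - [0,0,0]
  turn: [0,0,0,0,0]
  jaw: 1

```text
time_s: 21.03
ee_pos: [646.8, 231.1, 37.4]
orientation: [2.251, 2.19, 0.004]
force: [-0.5, -1.0, 5.9]
opening: 54.0
gripper_force: 64.4
```

Emit:
move_arm:
  travel:
    - [0,0,-0.02]
    - [0,0,-0.05]
    - [0,0,-0.09]
    - [0,0,-0.12]
    - [0,0,-0.12]
    - [0,0,-0.12]
  turn: [0,0,0,0,0,0]

```text
time_s: 21.53
ee_pos: [647.1, 231.2, 158.5]
orientation: [2.251, 2.189, 0.008]
force: [-0.4, -0.2, -1.2]
opening: 53.5
gripper_force: 64.0
```

```bash
cat > bd.py <<'E'
from brown import *
# board in hand: find both long edges and the camera-side end in tool frame
p=cams.read_camera('wrist'); hsv=cv2.cvtColor(p['frame'],cv2.COLOR_BGR2HSV); s=monitor.get_obs()
M=R.from_rotvec(s['orientation']).as_matrix(); E=np.array(s['ee_pos'])
def br(x,y,z):
    r,c=proj(p,E+M@[x,y,z]); r,c=int(round(r)),int(round(c))
    if not(0<=r<384 and 0<=c<512): return None
    h,q,vv=hsv[r,c]; return bool((h<13) and q>110)
zt=-8 # top face relative to TCP along tool z
for x in(40,60,80,100,120):
    ys=np.arange(-50,51); b=[br(x,y,zt) for y in ys]; print(x,[(int(ys[i+1]),b[i+1]) for i in range(100) if b[i]!=b[i+1]])
xs=np.arange(60,200); b=[br(x,0,zt) for x in xs]; print('end',[(int(xs[i+1]),b[i+1]) for i in range(len(xs)-1) if b[i]!=b[i+1]])
E
python3 bd.py;python3 -c "
from h import *
go([449.1,298.1,160],-5)"
```

```text
40 [(-26, True), (29, False)]
60 [(-26, True), (29, False)]
80 [(-26, True), (29, False)]
100 [(-26, True), (29, False)]
120 []
end [(112, None)]
travel [0.0618, -0.1988, -0.0037] turn 3.4 now [646.1 230.8 156.6] yawY -1.6 F [-0.   0.4 -2.1] t 21.5833
```

Emit:
move_arm:
  travel:
    - [0.01,-0.033,0]
    - [0.02,-0.066,0]
    - [0.031,-0.1,0]
    - [0.041,-0.133,0]
    - [0.051,-0.165,0]
    - [0.062,-0.199,0]
    - [0.062,-0.199,0.0]
    - [0.062,-0.199,0.0]
    - [0.062,-0.199,0.0]
  turn: [0,1,2,3.4,3.4,3.4,3.4,3.4,3.4]

```text
time_s: 22.33
ee_pos: [448.7, 298.1, 154.6]
orientation: [2.315, 2.123, -0.002]
force: [0.9, 0.4, -2.3]
opening: 53.6
gripper_force: 64.1
```

```bash
python3 -c "
from h import *
go([449.1,298.1,85],-5)"
```

```text
travel [0.0001, 0.0004, 0.0696] turn 0.0 now [448.7 298.1 154.6] yawY -5.0 F [ 0.9  0.4 -2.3] t 22.3333
```

Emit:
move_arm:
  travel:
    - [0,0,0.03]
    - [0,0,0.055]
    - [0,0,0.068]
    - [0,0,0.069]
    - [0,0,0.069]
    - [0,0,0.069]
  turn: [0,0,0,0,0,0]

```text
time_s: 22.83
ee_pos: [449.7, 297.9, 86.6]
orientation: [2.317, 2.121, 0.0]
force: [-0.2, -0.7, -1.2]
opening: 53.9
gripper_force: 64.1
```

Emit:
move_arm:
  travel:
    - [0,0,0.002]
    - [0,0,0.003]
    - [0,0,0.003]
    - [0,0,0.003]
  turn: [0,0,0,0]

```text
time_s: 23.17
ee_pos: [448.9, 298.4, 83.7]
orientation: [2.316, 2.122, 0.001]
force: [-0.2, -0.7, -1.2]
opening: 53.9
gripper_force: 64.1
```

Emit:
move_arm:
  travel:
    - [0,0,0.001]
    - [0,0,0.002]
    - [0,0,0.003]
    - [0,0,0.003]
  turn: [0,0,0,0]

```text
time_s: 23.5
ee_pos: [448.9, 298.5, 82.2]
orientation: [2.316, 2.122, 0.002]
force: [-4.7, -3.1, 26.4]
opening: 54.0
gripper_force: 67.3
```

Emit:
move_arm:
  travel:
    - [0,0,-0.001]
    - [0,0,-0.001]
    - [0,0,-0.001]
  turn: [0,0,0]

```text
time_s: 23.75
ee_pos: [449.0, 298.5, 82.3]
orientation: [2.316, 2.122, 0.002]
force: [-2.3, -1.5, 14.5]
opening: 53.8
gripper_force: 66.1
```

Emit:
move_arm:
  travel:
    - [0,0,0]
    - [0,0,0]
    - [0,0,0]
    - [0,0,0]
  turn: [0,0,0,0]
  jaw: -0.8

```text
time_s: 24.08
ee_pos: [448.7, 298.3, 81.1]
orientation: [2.316, 2.122, -0.0]
force: [-0.3, 0.1, -0.9]
opening: 77.0
gripper_force: 0.0
```

Emit:
move_arm:
  travel:
    - [0,0,-0.02]
    - [0,0,-0.06]
    - [0,0,-0.1]
    - [0,0,-0.14]
    - [0,0,-0.18]
    - [0,0,-0.22]
    - [0,0,-0.22]
    - [0,0,-0.22]
  turn: [0,0,0,0,0,0,0,0]

```text
time_s: 24.75
ee_pos: [449.5, 298.9, 303.6]
orientation: [2.316, 2.122, 0.008]
force: [0.4, -0.4, -1.6]
opening: 77.2
gripper_force: 0.0
```

```bash
cat > top.py <<'E'
from brown import *
p=cams.read_camera('wrist'); S=cams.read_camera('scene'); D=cams.read_camera('side')
for n,q in(('w',p),('s',S),('d',D)):
  for c in('board_center','weight_knob'):
    print(n,c,[(np.round(d['centre'],1).tolist(),round(d['conf'],2),np.round(onz(q,d['centre'],80 if c[0]=='b' else 51)).tolist()) for d in cams.spot_point(c,q)])
u=np.array([np.cos(np.radians(85)),np.sin(np.radians(85)),0]); v=np.array([u[1],-u[0],0]); C=np.array([449.1,298.1,0.])
for n,q in(('w',p),('s',S)):
  hsv=cv2.cvtColor(q['frame'],cv2.COLOR_BGR2HSV)
  def br(X):
    r,c=map(int,np.round(proj(q,X))); 
    if not(0<=r<384 and 0<=c<512): return None
    h,s,_=hsv[r,c]; return bool(h<13 and s>110)
  for y in(-120,-100,-60,60,100,120):
    xs=np.arange(-45,46); b=[br(C+u*y+v*x+[0,0,90]) for x in xs]; print(n,y,[(int(xs[i+1]),b[i+1]) for i in range(90) if b[i]!=b[i+1]])
  ys=np.arange(-180,181); b=[br(C+u*y+[0,0,90]) for y in ys]; print(n,[(int(ys[i+1]),b[i+1]) for i in range(360) if b[i]!=b[i+1]])
go([470,-35,250],0)
E
python3 top.py
```

```text
w board_center [([166.0, 255.9], 0.71, [448.0, 299.0, 80.0])]
w weight_knob []
s board_center [([211.6, 402.7], 0.77, [459.0, 299.0, 80.0])]
s weight_knob [([166.5, 290.9], 0.8, [366.0, 1.0, 51.0]), ([191.5, 266.1], 0.79, [479.0, -35.0, 51.0]), ([162.9, 246.0], 0.76, [394.0, -120.0, 51.0]), ([238.9, 256.8], 0.73, [630.0, -11.0, 51.0])]
d board_center [([160.7, 174.1], 0.66, [444.0, 296.0, 80.0])]
d weight_knob [([220.3, 191.9], 0.89, [364.0, -3.0, 51.0]), ([216.1, 229.4], 0.87, [462.0, -41.0, 51.0]), ([236.0, 225.5], 0.56, [408.0, -114.0, 51.0])]
w -120 [(-26, True), (28, False)]
w -100 [(-28, True), (27, False)]
w -60 [(-27, True), (28, False)]
w 60 [(-27, True), (27, False)]
w 100 [(-27, True), (27, False)]
w 120 [(-26, True), (28, False)]
w [(-148, True), (150, False), (180, None)]
s -120 [(18, True), (21, False), (31, True), (33, False), (40, True)]
s -100 [(27, True), (31, False)]
s -60 [(27, True), (30, False), (34, True), (39, False), (44, True)]
s 60 [(29, True), (39, False), (41, True), (42, False), (45, True)]
s 100 [(30, True), (40, False), (43, True)]
s 120 [(31, True), (37, False)]
s [(-90, True), (-88, False), (-22, True), (-19, False), (-17, True), (-10, False), (-9, True), (-7, False), (-3, True), (2, False), (4, True), (6, False), (30, True), (32, False), (67, True), (71, False), (107, True), (110, False)]
travel [-0.33, 0.0504, 0.0508] turn -5.0 now [448.6 298.2 300.4] yawY -5.0 F [ 0.5  0.5 -0.7] t 25.2
```

The board sits centred and parallel: edges at −148/+150 mm along and ±27 mm across from the pile's middle. Now the dark weight at about (470,−36). The turquoise ones at (368,0) and (400,−115) stay.

Emit:
move_arm:
  travel:
    - [-0.33,0.05,0.05]
    - [-0.33,0.05,0.05]
    - [-0.33,0.05,0.05]
    - [-0.33,0.05,0.05]
    - [-0.33,0.05,0.05]
    - [-0.33,0.05,0.05]
    - [-0.33,0.05,0.05]
    - [-0.33,0.05,0.1]
    - [-0.33,0.05,0.13]
    - [-0.33,0.05,0.13]
    - [-0.33,0.05,0.13]
  turn: [0,0,0,0,0,0,0,0,0,0,0]
  jaw: -0.4

```text
time_s: 26.12
ee_pos: [468.0, -36.5, 168.2]
orientation: [-2.317, -2.117, 0.008]
force: [-0.3, 0.6, 0.1]
opening: 59.8
gripper_force: 0.0
```

```bash
cat > kn.py <<'E'
from h import *
p=cams.read_camera('wrist')
for d in cams.spot_point('weight_knob',p): print(np.round(d['centre'],1),round(d['conf'],2),np.round(onz(p,d['centre'],51),1), p['frame'][int(d['centre'][0]),int(d['centre'][1])])
for d in cams.regions_of('weight_knob',p): print(d['rect'],round(d['conf'],2))
go([470,-36,120])
E
python3 kn.py
```

```text
[276.3 196.2] 0.91 [ 398.7 -119.5   51. ] [9 8 8]
[185.4 255.9] 0.85 [465.7 -32.4  51. ] [40 41 39]
[159.9 139.8] 0.8 [367.3  -0.5  51. ] [80 88 29]
[192.9, 228.2, 226.8, 296.1] 0.95
[231.8, 145.8, 286.5, 209.4] 0.85
[114.2, 123.5, 179.0, 183.5] 0.6
travel [-0.0018, -0.0002, 0.0519] turn 0 now [470.3 -34.2 171.9] yawY -5.0 F [ 0.5  0.1 -0.3] t 26.2667
```

Emit:
move_arm:
  travel:
    - [0.001,-0.004,0.03]
    - [0.001,-0.004,0.055]
    - [0.001,-0.004,0.055]
    - [0.001,-0.004,0.055]
  turn: [0,0,0,0]

```text
time_s: 26.6
ee_pos: [466.1, -32.6, 116.9]
orientation: [-2.314, -2.124, 0.0]
force: [-1.6, 0.2, 0.1]
opening: 59.8
gripper_force: 0.0
```

```bash
python3 kn.py
```

```text
[210.1 262.2] 0.9 [468.9 -33.   51. ] [39 39 39]
[175.3 108.9] 0.84 [364.5   2.   51. ] [84 93 31]
[316.  182.6] 0.73 [ 396.9 -118.8   51. ] [15 16 14]
[80.8, 133.8, 164.3, 204.3] 0.92
[228.2, 159.4, 292.5, 241.6] 0.78
travel [-0.0026, 0.0033, -0.002] turn 0 now [466.9 -33.1 118. ] yawY -5.0 F [-0.2  0.8  0.2] t 26.75
```

Emit:
move_arm:
  travel:
    - [0,0.001,0.03]
    - [0,0.001,0.055]
    - [0,0.001,0.067]
    - [0,0.001,0.067]
    - [0,0.001,0.067]
  turn: [0,0,0,0,0]

```text
time_s: 27.17
ee_pos: [467.2, -33.5, 50.0]
orientation: [2.316, 2.122, 0.0]
force: [-0.3, -0.2, 0.2]
opening: 60.0
gripper_force: 0.0
```

Emit:
move_arm:
  travel:
    - [0,0,0]
    - [0,0,0]
    - [0,0,0]
    - [0,0,0]
    - [0,0,0]
  turn: [0,0,0,0,0]
  jaw: 1

```text
time_s: 27.58
ee_pos: [467.9, -33.5, 50.7]
orientation: [2.315, 2.121, 0.003]
force: [1.4, -1.1, 10.6]
opening: 28.0
gripper_force: 58.3
```

Emit:
move_arm:
  travel:
    - [0,0,-0.015]
    - [0,0,-0.04]
    - [0,0,-0.08]
    - [0,0,-0.12]
    - [0,0,-0.16]
    - [0,0,-0.16]
    - [0,0,-0.16]
  turn: [0,0,0,0,0,0,0]

```text
time_s: 28.17
ee_pos: [467.6, -33.5, 211.5]
orientation: [2.314, 2.12, 0.006]
force: [-0.2, 0.6, -6.5]
opening: 28.1
gripper_force: 61.5
```

```bash
python3 -c "
from h import *
go([449.1,298.1,210],-5)"
```

```text
travel [0.3287, -0.0473, 0.0015] turn 0.0 now [467.6 -33.5 211.5] yawY -5.0 F [-0.2  0.6 -6.5] t 28.1667
```

Emit:
move_arm:
  travel:
    - [0.02,-0.003,0]
    - [0.05,-0.007,0]
    - [0.085,-0.012,0]
    - [0.12,-0.017,0]
    - [0.155,-0.022,0]
    - [0.19,-0.027,0]
    - [0.225,-0.032,0]
    - [0.26,-0.037,0]
    - [0.29,-0.042,0]
    - [0.315,-0.046,0]
    - [0.328,-0.048,0]
    - [0.328,-0.048,0]
    - [0.328,-0.048,0.02]
    - [0.328,-0.048,0.04]
    - [0.328,-0.048,0.06]
    - [0.328,-0.048,0.062]
    - [0.328,-0.048,0.062]
  turn: [0,0,0,0,0,0,0,0,0,0,0,0,0,0,0,0,0]

```text
time_s: 29.58
ee_pos: [446.8, 295.5, 145.5]
orientation: [2.317, 2.121, -0.008]
force: [0.2, 0.4, -7.3]
opening: 28.1
gripper_force: 61.0
```

```bash
python3 -c "
from h import *
go([449.1,298.1,140],-5)"
```

```text
travel [0.0028, 0.0021, 0.0055] turn -0.1 now [446.8 295.5 145.5] yawY -5.1 F [ 0.2  0.4 -7.3] t 29.5833
```

Emit:
move_arm:
  travel:
    - [0.002,0.001,0.001]
    - [0.002,0.001,0.002]
    - [0.002,0.001,0.003]
    - [0.002,0.001,0.003]
  turn: [0,0,0,0]

```text
time_s: 29.92
ee_pos: [449.1, 299.4, 144.9]
orientation: [2.316, 2.122, 0.002]
force: [-0.1, -0.5, -6.0]
opening: 28.2
gripper_force: 61.0
```

```bash
python3 -c "
from h import *
go([449.1,298.1,140],-5)"
```

```text
travel [-0.0013, 0.0001, 0.0049] turn -0.0 now [449.1 299.4 144.9] yawY -5.0 F [-0.1 -0.5 -6. ] t 29.9167
```

Emit:
move_arm:
  travel:
    - [-0.001,0,0.001]
    - [-0.001,0,0.002]
    - [-0.001,0,0.003]
    - [-0.001,0,0.003]
    - [-0.001,0,0.003]
  turn: [0,0,0,0,0]

```text
time_s: 30.33
ee_pos: [448.7, 298.3, 141.2]
orientation: [2.316, 2.122, -0.0]
force: [-0.5, 0.1, -6.1]
opening: 27.9
gripper_force: 61.0
```

Emit:
move_arm:
  travel:
    - [0,0,0.001]
    - [0,0,0.002]
    - [0,0,0.002]
  turn: [0,0,0]

```text
time_s: 30.58
ee_pos: [448.9, 298.4, 140.7]
orientation: [-2.316, -2.122, -0.001]
force: [-4.4, -4.0, 15.0]
opening: 27.7
gripper_force: 63.8
```

Emit:
move_arm:
  travel:
    - [0,0,-0.001]
    - [0,0,-0.001]
  turn: [0,0]

```text
time_s: 30.75
ee_pos: [448.9, 298.4, 140.8]
orientation: [2.316, 2.122, 0.001]
force: [-1.6, -1.2, 6.0]
opening: 28.1
gripper_force: 62.4
```

Emit:
move_arm:
  travel:
    - [0,0,0]
    - [0,0,0]
    - [0,0,0]
    - [0,0,0]
    - [0,0,0]
  turn: [0,0,0,0,0]
  jaw: -0.5

```text
time_s: 31.17
ee_pos: [448.9, 298.4, 140.2]
orientation: [2.316, 2.122, 0.0]
force: [0.1, -0.9, 0.2]
opening: 64.0
gripper_force: 0.0
```

Emit:
move_arm:
  travel:
    - [0,0,-0.02]
    - [0,0,-0.05]
    - [0,0,-0.09]
    - [0,0,-0.13]
    - [0,0,-0.16]
    - [0,0,-0.16]
    - [0,0,-0.16]
  turn: [0,0,0,0,0,0,0]

```text
time_s: 31.75
ee_pos: [449.4, 298.8, 302.1]
orientation: [2.316, 2.122, 0.006]
force: [0.6, -0.7, -0.4]
opening: 63.9
gripper_force: 0.0
```

```bash
sed -i 's/else 51)/else 141)/' top.py; python3 top.py | grep -v '^s'; python3 - <<'E'
from h import *
S=cams.read_camera('scene');D=cams.read_camera('side')
for n in('weight_knob','can','tape'):
    a=[d['centre'] for d in cams.spot_point(n,S)];b=[d['centre'] for d in cams.spot_point(n,D)]
    for x in a:
        for y in b:
            X=tri([(S,x),(D,y)]); e=np.abs(np.array(proj(S,X))-x).max()
            if e<4: print(n,np.round(x),np.round(y),np.round(X))
E
```

```text
w board_center []
w weight_knob [([178.4, 255.6], 0.83, [447.0, 299.0, 141.0])]
d board_center []
d weight_knob [([219.8, 192.6], 0.83, [318.0, -118.0, 141.0]), ([238.8, 224.2], 0.67, [347.0, -223.0, 141.0]), ([146.8, 175.0], 0.64, [443.0, 273.0, 141.0])]
w -120 [(-27, True), (27, False)]
w -100 [(-27, True), (27, False)]
w -60 [(-27, True), (27, False)]
w 60 [(-27, True), (27, False)]
w 100 [(-27, True), (28, False)]
w 120 [(-28, True), (27, False)]
w [(-149, True), (-36, False), (25, True), (149, False), (180, None)]
travel [-0.33, 0.0504, 0.0498] turn -5.0 now [448.6 298.2 299.5] yawY -5.0 F [-0.7  0.6 -0.8] t 32.2
weight_knob [191. 412.] [144. 176.] [454. 298. 143.]
weight_knob [166. 291.] [222. 194.] [366.  -2.  47.]
weight_knob [162. 247.] [237. 226.] [ 402. -119.   58.]
can [269. 236.] [208. 293.] [688. -41.  -6.]
tape [237. 255.] [219. 263.] [583. -29. -11.]
```

The weight stands on the middle of the board with its knob at z≈142. The board is centred, and the can and tape measure have not moved. I hand in.

```bash
python3 -c "
from plant import finish_job
print(finish_job())"
```

```text
the job is handed in; nothing more can be done
None
```

The job is done and handed in at about 32 s: both held sticks lie over the bearers, the loose board is centred on them, the dark steel weight stands upright on its middle, and the slippery stick, can and tape measure were left in place.

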